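Roll the roller home with the rolling board

ROBOT

A 7-joint arm with a two-finger parallel gripper is mounted at the origin on a cart in front of the work surface, level with it; the furniture and walls round the work are solid. World frame = base frame: x ahead of the robot, y to its left, z up, the work surface at z = 0. Lengths are in m, angles in rad, forces in N, time in s.
With the tool pointing down it reaches from about 0.4 to 0.925 m from the base axis. Payload 5.6 kg.
Tool frame: the origin (TCP) lies midway between the tips of the shut fingers; the grasp point (between the pads) lies grip_depth behind it (grip_depth is the distance from the TCP to the grasp point, in m); z points along the fingers, y is the line along which they close (so a half turn about z gives the same grasp; the last joint's range is limited). The gripper opens to 85 mm and grips with 20 to 120 N. Pads are 22 mm wide; open, the fingers measure 114 mm over their backs; the gripper's body (76 mm by 85 mm) begins 54 mm behind the grasp point. The pads swing forward as they close: fully open they stand 13 mm farther back than shut.
Start: joints at [-1.161, 0.468, -0.012, 1.603, 0.006, 1.071, -0.056], TCP at [0.284, 0.584, 0.231] pointing down, gripper open.
Joint ranges: [-2.53, 2.53], [-0.31, 2.02], [-1.57, 1.55], [0.28, 2.44], [-1.29, 4.43], [0.15, 1.84], [-2.92, 2.92]. Speed limits (rad/s): [2.57, 2.57, 3.14, 3.14, 3.14, 3.14, 3.14].

INTERFACE

Orientations are given as a unit quaternion [x, y, z, w].
In Python, from bench import * gives the robot as it stands.
- The arm moves only by the tool send_rows, never from a script. Its argument "rows" is a list that holds one entry, the list of rows, each a list of 4 numbers: the shift along the tool's x, y, z in m, then the turn about the tool's z in rad. In form: [[[tx, ty, tz, roll], ...]]. A call has exactly 8 rows; each row is the pose to reach, as a shift and turn from the pose commanded when the call began, along the tool's axes at that moment; what a row does not reach only later rows make up. A row lasts 1/12 s, in which the tool goes at most 41.7 mm and 7.16 degrees, less where a joint would pass 70% of its speed; a pose out of reach is approached as far as the arm can. A call with a gripper value outside its range is refused whole. "claw" is the opening in per cent of the stroke, from 0 (shut) to 100 (fully open), set as the call begins (left out, the last holds). The fingers move at their own pace and stop on an object; "squeeze" is the grip in N (left out, the last holds). Time passes only in rows, so rows that repeat a pose let the fingers close, or fill a call up. It gives the time, the measured TCP pose, the force, the opening and the grip force at its end, in the units of the state.
- observe(): the state, without advancing time (a new reading comes with each control period).
- grab_frame(name): name is "side" or "top"; returns a dict with "color" (480x640x3 uint8, red, green, blue), "depth" (480x640 float32, m along the optical axis (not along the pixel's ray), 0 where there is no reading), "fovy" (degrees; the focal length in pixels is half the picture's height over the tangent of half this angle, whatever the lens; pixels are square), "cx", "cy" (the principal point, pixels), "R" (3x3) and "t" (3): a world point X has camera coordinates R X + t. Camera axes: x right, y down, z forward; pixel columns grow to the right and rows downward; lengths in m; the calibration is good to about 2 mm. A picture is of the moment at which its call begins.
- hand_in(): hands the job in; it is judged then, once.
The state is a dict: "time_s": time; "q": joint angles; "joint_velocities": joint speeds; "effort": joint torques, N m; "tcp_pos": TCP position; "tcp_rot": TCP orientation; "force": force on the tool from outside, world axes, zero at the start; "moment": the same for the moment, N m; "opening": finger opening in m; "finger_force": force on a finger pad.
Only numpy, scipy, OpenCV 4.12 (cv2) and the standard library are available. Lean on these libraries where they do the work, as an engineer would, in place of code of your own. Each camera call takes 0.05 s, during which the arm holds its last target. There are 200 camera calls.

TASK

Park the blue roller on its tray without touching it with the gripper: take the wooden rolling board by its handle, lay it flat on top of the roller and, under light steady pressure (well under 20 N), roll the roller along the tray, over the low black ridge, until it rests in its seat against the orange stop. Then lift the board off and lay it flat, sole down, on the bench beside the tray. Leave the bottles, jar, jug and tape where they are.

Things in the scene. Friction and masses are not known exactly. Their poses are not given: they have to be found in the camera images.
- tray: Fixed aluminium roll tray, 156 (x) by 216 (y) mm. Origin: middle of its floor, on the top face, 12 to 18 mm above the bench. The roller rolls along its +y to the orange stop (face at y = +76 mm, 26 mm high, lower than the roller). Black rounded ridge, 2.5 mm high, crest at y = +43.4 mm. Side rails 12 mm high, inner faces at x = -68 and +68 mm.
- seat (a point): Point on the tray where the roller's centre lies when seated between ridge and stop: tray y = +56 mm, 20 mm above the floor. Axes as the tray's.
- roller_center (a point): Centre of the loose blue plastic roller: diameter 40, length 112 mm, steel journals of 12 mm at its ends (126 mm over all), 0.25 to 0.5 kg. Lies across the tray; its x is its axis, within 3 degrees of the tray's x. Moves half as far as a flat board rolling it. Rolls freely up to the ridge. Never press it with more than 20 N; the gripper must not touch it.
- board_grip (a point): Centre of the handle of the loose wooden rolling board, 36 mm above the underside. Board: 90 (x) by 140 (y) by 12 mm, flat rubber sole that gives about 0.1 mm per newton. Handle: upright block on its middle, 64 mm along x, 24 mm thick along y, top 58 mm above the underside. z points up. 0.25 kg, balanced under the handle.
- red_cap_bottle: White bottle with a red cap, 68 mm across, 200 mm high, origin under its middle. Bystander.
- reagent_bottle_6: White bottle with a blue cap, 66 mm across, 130 mm high, origin under its middle. Bystander.
- jug_1: Clear jug with a handle, 120 by 169 by 135 mm, origin under its middle. Bystander.
- marked_jar_11: White jar with a blue lid, 72 mm across, 85 mm high, origin under its middle. Bystander.
- tape_roll: Roll of beige tape lying flat, 68 mm across, 18 mm high, origin under its middle. Bystander.
- white_pot: White lidded pot at the left of the bench, fixed, 100 mm across, 140 mm high, origin under its middle. Beyond it, farther from the robot and a little to the right, stands a fixed crock of kitchen utensils, about 0.35 m high in all: keep the arm clear of it.
- yellow_pot: Yellow lidded pot at the front left of the bench, fixed, 128 mm across, 125 mm high, origin under its middle.

How it is judged:
On the way, in this order (a step that is already met when the one before it is completed fails the run):
1. the board lies flat on top of the roller, which is still near its start (contact force between board and roller above 0.5 N and angle between board_grip's own z axis and vertical below 0.2 rad and z of board_grip in the frame of tray above 0.066 m and y of roller_center in the frame of tray below 0.012 m), for 0.1 s.
2. the roller, pressed by the flat board on top of it, has rolled up to the ridge (contact force between board and roller above 0.5 N and angle between board_grip's own z axis and vertical below 0.2 rad and z of board_grip in the frame of tray above 0.066 m and y of roller_center in the frame of tray between 0.022 and 0.045 m), for 0.04 s.
3. the roller is in its seat against the stop with the flat board still pressing on top of it (contact force between board and roller above 0.5 N and angle between board_grip's own z axis and vertical below 0.2 rad and z of board_grip in the frame of tray above 0.066 m and y of roller_center in the frame of tray above 0.052 m), for 0.1 s.
At the end, for the whole second after the job is handed in: The roller lies at rest in its seat between ridge and stop (axis within 4 mm of the seated place and square to the tray within 0.06 rad), and the board lies released, flat and sole down on the bench, off the tray (y of roller_center in the frame of tray between 0.052 and 0.06 m and z of roller_center in the frame of tray between 0.017 and 0.023 m and angle between the x axis of roller_center and the x axis of tray, either way round below 0.06 rad and linear speed of each of roller, board below 0.01 m/s and height (world z) of board_grip below 0.04 m and angle between board_grip's own z axis and vertical below 0.08 rad and contact force between board and tray below 0.3 N); the robot touches nothing.
It fails at once if the board presses on the roller with more than 20 N (contact force between board and roller above 20 N).
It fails at once if the gripper touches the roller (contact force between any of the fingers, the arm and roller above 0.3 N).
It fails at once if a bystander is moved by more than 30 mm (distance of any of red_cap_bottle, reagent_bottle_6, jug_1, marked_jar_11, tape_roll from where it was at the start of the episode above 0.03 m).
It also fails if it takes over 72 s, if anything falls off the work surface, if the arm or the gripper's body presses on something with over 40 N, if the wrist force passes 120 N, or if a joint passes its speed limit or range.

## Working session

There is one attempt and no reset: what is moved stays moved. The work goes in short steps, Python scripts to look and compute and a tool call to move; the robot and the scene stay as the last step left them, time stands still between calls to the robot, and variables do not carry over. Pictures are saved under pics/ and viewed, at most 10 in all, crops included, and the job is handed in when it is done.

Besides the shell and the picture viewer there is one more tool, called after ">>>" as name([rows], argument=value, ...), one row to a line, values as JSON. send_rows: Moves the arm, as the interface text tells. Its arguments: {"type":"object","properties":{"rows":{"type":"array"},"claw":{"type":"number"},"squeeze":{"type":"number"}},"required":["rows"]}

```bash
mkdir -p pics; ls; python3 - <<'E'
from bench import *
import cv2, pickle
s=observe(); print({k:(s[k]) for k in s})
for n in("side","top"):
    f=grab_frame(n); pickle.dump(f,open(n+".pkl","wb")); cv2.imwrite(f"pics/{n}0.png",f["color"][...,::-1]); print(n,f["fovy"],f["cx"],f["cy"],f["R"],f["t"])
E
```

```text
pics
{'time_s': 0.0, 'q': array([-1.16101429,  0.468407  , -0.0116206 ,  1.60366654,  0.00595569,
        1.0714041 , -0.05631319]), 'joint_velocities': array([-0.00092623, -0.00287986,  0.00046711,  0.00147052, -0.00237396,
        0.00038895,  0.00018874]), 'effort': array([ 6.29675960e-04, -5.32399249e+01,  2.16487725e-02, -2.51299846e+01,
        1.14270276e-02,  7.75835419e-03,  1.78197502e-05]), 'tcp_pos': array([0.28414084, 0.58395491, 0.23030121]), 'tcp_rot': array([ 2.24502116e-01,  9.74473162e-01, -9.09810984e-04, -1.68032437e-04]), 'force': array([-0.0589102 , -0.06307851, -0.13943284]), 'moment': array([ 0.04199153, -0.00302154,  0.08083282]), 'finger_force': 0.0, 'opening': 0.0851034913149307}
side 46.94083010750271 321.81954298340065 233.90956399562242 [[ 0.8580079  -0.51334975 -0.01716002]
 [-0.34237133 -0.54669289 -0.76413923]
 [ 0.38288942  0.6615126  -0.64482305]] [-0.42685425  0.2356496   1.22115352]
top 43.19289475594698 323.7522921974161 241.44917685592 [[ 0.08886955 -0.99604214  0.00150311]
 [-0.9718456  -0.08704109 -0.218952  ]
 [ 0.21821625  0.01799737 -0.97573447]] [-0.00223265  0.54423911  1.56905736]
```

View pics/top0.png

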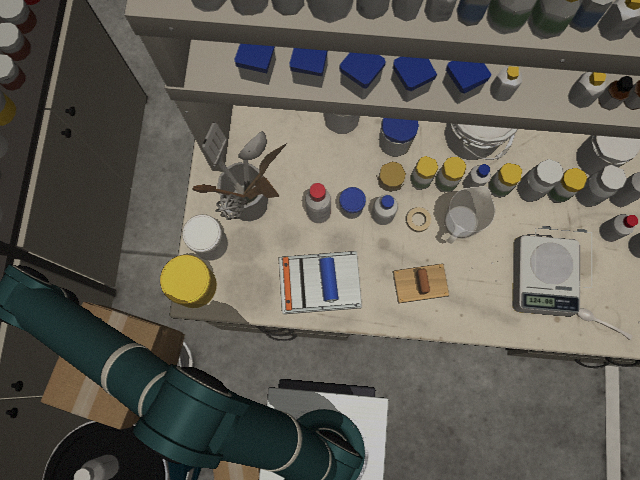

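View pics/side0.png

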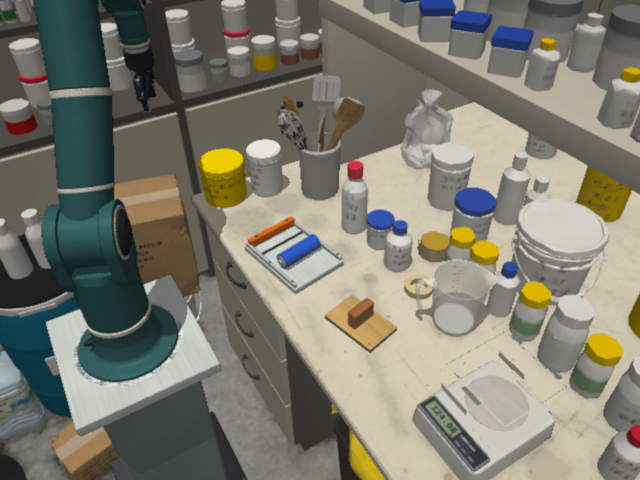

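Top view: tray around (320,282) with the orange stop at left (286,283), blue roller at (328,279) and ridge at (304,282); board at (421,282) with brown handle at (423,280); jug at (465,215), tape at (418,219). The side view agrees: roller (299,250), handle (361,313).

```bash
cat > h.py <<'E'
from bench import *
import numpy as np, cv2
from scipy.spatial.transform import Rotation as Rn
def cloud(f):
    h,w=f["depth"].shape; fl=h/2/np.tan(np.radians(f["fovy"]/2))
    v,u=np.mgrid[:h,:w]; d=f["depth"]
    P=np.stack([(u-f["cx"])/fl*d,(v-f["cy"])/fl*d,d],-1)
    return (P-f["t"])@f["R"]
def ray(f,u,v,z):
    fl=f["depth"].shape[0]/2/np.tan(np.radians(f["fovy"]/2))
    d=f["R"].T@np.array([(u-f["cx"])/fl,(v-f["cy"])/fl,1]); c=-f["R"].T@f["t"]
    return c+d*(z-c[2])/d[2]
def hsvmask(f,lo,hi,roi):
    m=cv2.inRange(cv2.cvtColor(f["color"],cv2.COLOR_RGB2HSV),lo,hi)
    k=np.zeros_like(m); x0,y0,x1,y1=roi; k[y0:y1,x0:x1]=255
    m&=k
    n,l,s,_=cv2.connectedComponentsWithStats(m)
    return l==1+np.argmax(s[1:,4])
def rect(f,m,z):
    r=cv2.minAreaRect(np.argwhere(m)[:,::-1].astype(np.float32))
    c=np.array([ray(f,u,v,z)[:2] for u,v in cv2.boxPoints(r)])
    e=[c[1]-c[0],c[2]-c[1]]; e.sort(key=np.linalg.norm)
    a=np.degrees(np.arctan2(e[1][1],e[1][0]))
    return c.mean(0).round(4),np.round([np.linalg.norm(x)for x in e],4),(a%180).round(2)
E
cat > m.py <<'E'
from h import *; import pickle
for n,rois in (("top",dict(stop=(270,245,295,320),roller=(310,250,350,310),hand=(410,260,440,300),board=(385,255,460,310),rid=(298,254,312,316))),("side",dict(stop=(240,210,300,250),roller=(270,230,325,270),hand=(345,295,380,328),board=(320,290,400,350)))):
    f=pickle.load(open(n+".pkl","rb")); C=cloud(f)
    B=dict(stop=((3,150,80),(18,255,255)),roller=((105,120,50),(125,255,255)),hand=((3,90,30),(14,255,130)),board=((8,80,60),(25,255,255)),rid=((0,0,0),(180,255,70)))
    Z=dict(stop=.041,roller=.035,hand=.058,board=.012,rid=.017)
    for k,r in rois.items():
        m=hsvmask(f,*B[k],r); P=C[m]; P=P[np.isfinite(P).all(1)]
        print(n,k,m.sum(),rect(f,m,Z[k]),"cloud med",np.median(P,0).round(4),"z95",np.percentile(P[:,2],[50,95]).round(4))
    if n=="top":
        for nm,(u,v) in dict(trayfloor=(347,280),trayfl2=(313,282),bench=(375,280),b2=(420,315)).items(): print(nm,C[v-2:v+3,u-2:u+3].reshape(-1,3).mean(0).round(4))
s=observe(); print(Rn.from_quat(s["tcp_rot"]).as_matrix().round(4)); print([k for k in s])
import bench; print([x for x in dir(bench) if x[0]!='_'], getattr(bench,'grip_depth',None))
E
python3 m.py
```

```text
top stop 263 (array([0.4247, 0.1351]), array([0.0155, 0.1417]), np.float64(9.58)) cloud med [0.422  0.1347 0.0436] z95 [0.0436 0.0498]
top roller 558 (array([0.4484, 0.0247]), array([0.0371, 0.1128]), np.float64(10.96)) cloud med [0.444  0.0246 0.0554] z95 [0.0554 0.063 ]
top hand 219 (array([ 0.4588, -0.224 ]), array([0.0289, 0.0669]), np.float64(13.52)) cloud med [ 0.4587 -0.2258  0.0573] z95 [0.0573 0.0643]
top board 1610 (array([ 0.4618, -0.2266]), array([0.0907, 0.1422]), np.float64(103.81)) cloud med [ 0.4597 -0.2224  0.0135] z95 [0.0135 0.0591]
top rid 132 (array([0.4334, 0.0956]), array([0.0074, 0.1354]), np.float64(9.56)) cloud med [0.4338 0.0945 0.0202] z95 [0.0202 0.0268]
trayfloor [ 0.4503 -0.0255  0.018 ]
trayfl2 [0.4263 0.0642 0.0837]
bench [ 0.4598 -0.1026  0.0017]
b2 [ 0.3751 -0.2311  0.0008]
side stop 428 (array([0.422 , 0.1247]), array([0.0367, 0.145 ]), np.float64(10.14)) cloud med [0.4208 0.129  0.0376] z95 [0.0376 0.0454]
side roller 578 (array([0.4508, 0.0282]), array([0.0536, 0.1237]), np.float64(12.53)) cloud med [0.4442 0.0132 0.0514] z95 [0.0514 0.0589]
side hand 245 (array([ 0.4465, -0.2535]), array([0.043 , 0.0665]), np.float64(175.4)) cloud med [ 0.4512 -0.2387  0.0374] z95 [0.0374 0.0525]
side board 2088 (array([ 0.4628, -0.2278]), array([0.1223, 0.1575]), np.float64(92.53)) cloud med [ 0.4541 -0.2399  0.0126] z95 [0.0126 0.0577]
[[-8.992e-01  4.375e-01 -6.000e-04]
 [ 4.375e-01  8.992e-01 -1.500e-03]
 [-1.000e-04 -1.600e-03 -1.000e+00]]
['time_s', 'q', 'joint_velocities', 'effort', 'tcp_pos', 'tcp_rot', 'force', 'moment', 'finger_force', 'opening']
['IKError', 'grab_frame', 'grip_depth', 'hand_in', 'observe'] 0.0187
```

>>> send_rows([
  [[-0.0224,-0.0244,0,-0.0865],[-0.0449,-0.0488,0,-0.173],[-0.0673,-0.0732,0,-0.2595],[-0.0897,-0.0976,0,-0.346],[-0.1121,-0.1219,0,-0.4325],[-0.1346,-0.1463,0,-0.519],[-0.157,-0.1707,0,-0.6055],[-0.1794,-0.1951,0,-0.692]],
], claw=100)

```text
time_s: 0.77
tcp_pos: [0.3604, 0.3287, 0.231]
tcp_rot: [-0.121, 0.993, -0.0, -0.0]
force: [0.2, -0.3, -0.5]
opening: 0.0852
finger_force: 0.0
```

```bash
cat > go.py <<'E'
import sys; from h import *
# world target delta -> tool shift. args: x y z yaw(deg of tool y)
s=observe(); R=Rn.from_quat(s["tcp_rot"]).as_matrix(); p=s["tcp_pos"]
print("t",s["time_s"],"p",p.round(4),"yawY",np.degrees(np.arctan2(R[1,1],R[0,1])).round(2),"zaxis",R[:,2].round(3),"F",s["force"].round(2),"q",s["q"].round(2),"op",round(s["opening"],4))
for a in sys.argv[1:]:
    w=np.array([float(v) for v in a.split(",")]); print(w,"shift",(R.T@(w-p)).round(4),"len",np.linalg.norm(w-p).round(3))
E
python3 go.py 0.42,0.08,0.23 0.461,-0.225,0.15 0.461,-0.225,0.08
```

```text
t 0.7667 p [0.3604 0.3287 0.231 ] yawY 103.95 zaxis [-0. -0. -1.] F [ 0.16 -0.33 -0.46] q [-0.75  0.2  -0.06  1.99  0.02  0.96  0.99] op 0.0852
[0.42 0.08 0.23] shift [ 0.0021 -0.2558  0.0011] len 0.256
[ 0.461 -0.225  0.15 ] shift [ 0.0358 -0.5616  0.0812] len 0.569
[ 0.461 -0.225  0.08 ] shift [ 0.0358 -0.5616  0.1512] len 0.583
```

>>> send_rows([
  [[0,-0.032,0,0],[0.0,-0.064,0,0],[0.0,-0.096,0,0],[0.001,-0.128,0,0],[0.001,-0.16,0,0],[0.001,-0.192,0,0],[0.002,-0.224,0,0],[0.002,-0.256,0,0]],
])

```text
time_s: 1.43
tcp_pos: [0.4188, 0.0797, 0.2312]
tcp_rot: [-0.119, 0.993, 0.0, -0.0]
force: [0.3, 0.3, 0.7]
opening: 0.0857
finger_force: 0.0
```

>>> send_rows([
  [[0.004,-0.038,0,0],[0.008,-0.076,0,0],[0.012,-0.115,0.01,0],[0.017,-0.153,0.02,0],[0.021,-0.192,0.04,0],[0.026,-0.23,0.05,0],[0.03,-0.268,0.07,0],[0.034,-0.3055,0.08,0]],
])

```text
time_s: 2.1
tcp_pos: [0.4574, -0.2246, 0.1495]
tcp_rot: [-0.12, 0.993, 0.001, -0.001]
force: [1.2, -0.5, 1.3]
opening: 0.0852
finger_force: 0.0
```

```bash
cat > look.py <<'E'
from h import *; import pickle,sys
tag=sys.argv[1]
for n in("side","top"):
    f=grab_frame(n); pickle.dump(f,open(n+".pkl","wb")); cv2.imwrite(f"pics/{n}{tag}.png",f["color"][...,::-1])
a,b=[cv2.imread(f"pics/{n}{tag}.png") for n in("side","top")]
cv2.imwrite(f"pics/c{tag}.png",np.hstack([cv2.resize(a[180:380,220:420],(400,400)),cv2.resize(b[180:380,260:460],(400,400))]))
E
python3 look.py 1; python3 go.py 0.461,-0.225,0.08 0.461,-0.225,0.019
```

```text
t 2.2 p [ 0.4565 -0.23    0.1495] yawY 103.17 zaxis [-0.003 -0.003 -1.   ] F [-0.39  1.3   0.11] q [ 0.08  0.35  0.38  2.03 -0.18  0.79  2.37] op 0.0857
[ 0.461 -0.225  0.08 ] shift [-0.0058  0.004   0.0694] len 0.07
[ 0.461 -0.225  0.019] shift [-0.006   0.0041  0.1304] len 0.131
```

View pics/c1.png

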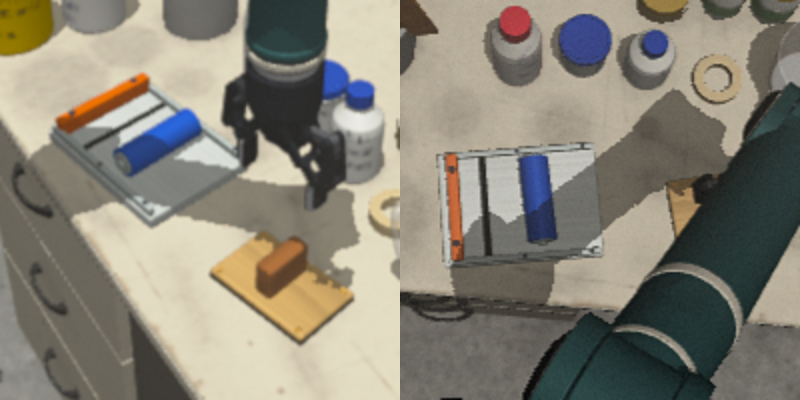

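The open gripper hangs over the handle: in the left half the fingers are at (243,155) and (320,195), either side of the handle at (283,265). The roller and tray haven't moved.

>>> send_rows([
  [[-0.003,0.002,0.015,-0.005],[-0.0055,0.004,0.03,-0.01],[-0.0055,0.004,0.045,-0.01],[-0.0055,0.004,0.06,-0.01],[-0.0055,0.004,0.075,-0.01],[-0.0055,0.004,0.09,-0.01],[-0.0055,0.004,0.1,-0.01],[-0.0055,0.004,0.1,-0.01]],
])

```text
time_s: 2.87
tcp_pos: [0.4615, -0.2171, 0.0495]
tcp_rot: [-0.125, 0.992, 0.001, -0.002]
force: [-0.9, -0.6, 0.5]
opening: 0.0855
finger_force: 0.0
```

```bash
python3 go.py 0.461,-0.2255,0.019; python3 look.py 2
```

```text
t 2.8667 p [ 0.4615 -0.2171  0.0495] yawY 104.31 zaxis [-0.004  0.001 -1.   ] F [-0.91 -0.6   0.48] q [ 0.13  0.52  0.3   2.08 -0.27  0.58  2.44] op 0.0855
[ 0.461  -0.2255  0.019 ] shift [ 0.0024 -0.0081  0.0305] len 0.032
```

View pics/c2.png

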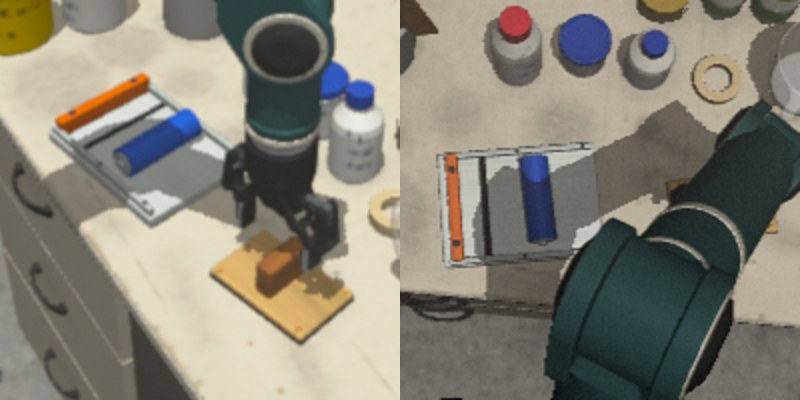

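The handle (280,265 in the left half) sits between the fingers, and nothing has been touched.

>>> send_rows([
  [[0,0,0.005,0],[0,0,0.01,0],[0,0,0.015,0],[0,0,0.02,0],[0,0,0.025,0],[0,0,0.03,0],[0,0,0.03,0],[0,0,0.03,0]],
])

```text
time_s: 3.63
tcp_pos: [0.4625, -0.2183, 0.0209]
tcp_rot: [-0.124, 0.992, 0.0, -0.0]
force: [-0.4, 0.9, 0.7]
opening: 0.0852
finger_force: 0.0
```

```bash
python3 go.py 0.461,-0.2255,0.019
```

```text
t 3.6333 p [ 0.4625 -0.2183  0.0209] yawY 104.27 zaxis [-0.001  0.    -1.   ] F [-0.38  0.87  0.73] q [ 0.15  0.58  0.27  2.08 -0.3   0.52  2.47] op 0.0852
[ 0.461  -0.2255  0.019 ] shift [ 0.0032 -0.0066  0.0019] len 0.008
```

>>> send_rows([
  [[0.001,-0.003,0.0,0],[0.0015,-0.0065,0.001,0.0],[0.0015,-0.0065,0.001,0],[0.0015,-0.0065,0.001,0],[0.0015,-0.0065,0.001,0],[0.0015,-0.0065,0.001,0],[0.0015,-0.0065,0.001,0],[0.0015,-0.0065,0.001,0]],
])

```text
time_s: 4.3
tcp_pos: [0.463, -0.2249, 0.0203]
tcp_rot: [-0.124, 0.992, 0.0, 0.0]
force: [-0.5, 0.1, 0.5]
opening: 0.0854
finger_force: 0.0
```

>>> send_rows([
  [[0,0,0,0],[0,0,0,0],[0,0,0,0],[0,0,0,0],[0,0,0,0],[0,0,0,0],[0,0,0,0],[0,0,0,0]],
], claw=0, squeeze=60)

```text
time_s: 4.97
tcp_pos: [0.4633, -0.2255, 0.0205]
tcp_rot: [-0.124, 0.992, -0.0, 0.0]
force: [0.2, -1.3, 2.5]
opening: 0.0235
finger_force: 59.8
```

```bash
python3 go.py 0.461,-0.2255,0.019
```

```text
t 4.9667 p [ 0.4633 -0.2255  0.0205] yawY 104.26 zaxis [ 0.001 -0.001 -1.   ] F [ 0.23 -1.28  2.51] q [ 0.17  0.58  0.27  2.07 -0.3   0.53  2.48] op 0.0235
[ 0.461  -0.2255  0.019 ] shift [0.0023 0.0005 0.0015] len 0.003
```

>>> send_rows([
  [[0,0,-0.01,0],[0,0,-0.025,0],[0,0,-0.04,0],[0,0,-0.055,0],[0,0,-0.07,0],[0,0,-0.085,0],[0,0,-0.09,0],[0,0,-0.09,0]],
], squeeze=80)

```text
time_s: 5.63
tcp_pos: [0.4634, -0.2248, 0.1115]
tcp_rot: [-0.124, 0.992, -0.0, 0.001]
force: [0.1, 0.1, -3.5]
opening: 0.0233
finger_force: 78.3
```

>>> send_rows([
  [[-0.004,0.02,0,0.01],[-0.01,0.046,0,0.02],[-0.016,0.074,0,0.04],[-0.022,0.102,0,0.05],[-0.028,0.13,0,0.06],[-0.034,0.158,0,0.07],[-0.04,0.186,0,0.08],[-0.044,0.204,0,0.08]],
])

```text
time_s: 6.3
tcp_pos: [0.4538, -0.0134, 0.1093]
tcp_rot: [-0.086, 0.996, 0.001, -0.001]
force: [0.1, 0.2, -3.1]
opening: 0.0232
finger_force: 78.8
```

>>> send_rows([
  [[0,0,0,0],[0,0,0,0],[0,0,0,0],[0,0,0,0],[0,0,0,0],[0,0,0,0],[0,0,0,0],[0,0,0,0]],
])

```text
time_s: 6.97
tcp_pos: [0.4553, -0.0168, 0.1103]
tcp_rot: [-0.084, 0.996, -0.0, 0.0]
force: [0.1, -0.7, -2.0]
opening: 0.0232
finger_force: 78.8
```

```bash
python3 look.py 3; python3 go.py 0.4555,-0.0167,0.08
```

```text
t 7.0667 p [ 0.4553 -0.0166  0.1103] yawY 99.67 zaxis [ 0.  0. -1.] F [ 0.02 -0.09 -2.2 ] q [-0.32  0.33  0.33  2.18 -0.18  0.65  1.87] op 0.0229
[ 0.4555 -0.0167  0.08  ] shift [-0.0002 -0.0001  0.0303] len 0.03
```

View pics/c3.png

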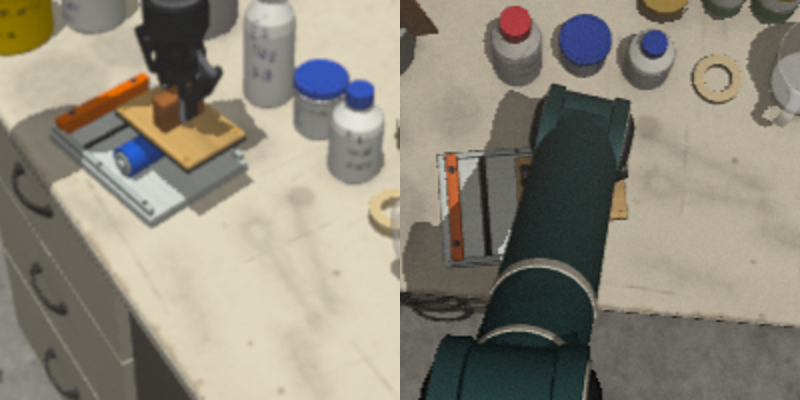

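Left half: the board is held flat over the tray, its front part above the roller (140,155). It is pointed at the stop.

>>> send_rows([
  [[0,0,0.006,0],[0,0,0.012,0],[0,0,0.018,0],[0,0,0.023,0],[0,0,0.027,0],[0,0,0.03,0],[0,0,0.031,0],[0,0,0.031,0]],
])

```text
time_s: 7.73
tcp_pos: [0.4551, -0.0165, 0.0789]
tcp_rot: [-0.084, 0.996, -0.0, -0.0]
force: [0.2, -0.1, -1.6]
opening: 0.0227
finger_force: 78.8
```

>>> send_rows([
  [[0,0,0,0],[0,0,0.0003,0],[0,0,0.0006,0],[0,0,0.001,0],[0,0,0.001,0],[0,0,0.001,0],[0,0,0.001,0],[0,0,0.001,0]],
])

```text
time_s: 8.4
tcp_pos: [0.4553, -0.0164, 0.0783]
tcp_rot: [-0.084, 0.996, 0.0, 0.0]
force: [0.1, -0.5, -3.0]
opening: 0.0233
finger_force: 78.8
```

```bash
python3 go.py
```

```text
t 8.4 p [ 0.4553 -0.0164  0.0783] yawY 99.69 zaxis [ 0.  0. -1.] F [ 0.11 -0.5  -3.01] q [-0.3   0.4   0.31  2.19 -0.21  0.58  1.91] op 0.0233
```

>>> send_rows([
  [[0,0,0.0002,0],[0,0,0.0004,0],[0,0,0.0006,0],[0,0,0.0007,0],[0,0,0.0007,0],[0,0,0.0007,0],[0,0,0.0007,0],[0,0,0.0007,0]],
])

```text
time_s: 9.07
tcp_pos: [0.4554, -0.0164, 0.0778]
tcp_rot: [-0.084, 0.996, 0.0, 0.0]
force: [-2.0, -0.9, 5.0]
opening: 0.0229
finger_force: 79.8
```

>>> send_rows([
  [[0,0,0.0002,0],[0,0,0.0004,0],[0,0,0.0006,0],[0,0,0.0006,0],[0,0,0.0006,0],[0,0,0.0006,0],[0,0,0.0006,0],[0,0,0.0006,0]],
])

```text
time_s: 9.73
tcp_pos: [0.4554, -0.0165, 0.0777]
tcp_rot: [-0.084, 0.996, 0.0, 0.0]
force: [-3.4, -1.2, 12.0]
opening: 0.023
finger_force: 80.8
```

>>> send_rows([
  [[0,0,-0.0003,0],[0,0.001,-0.0005,0],[0,0.003,-0.0005,0],[0,0.006,-0.0005,0],[0,0.01,-0.0005,0],[0,0.014,-0.0005,0],[0,0.017,-0.0005,0],[0,0.019,-0.0005,0]],
])

```text
time_s: 10.4
tcp_pos: [0.4516, 0.0026, 0.0778]
tcp_rot: [-0.085, 0.996, 0.0, -0.0]
force: [-3.8, -1.0, 9.1]
opening: 0.0233
finger_force: 80.2
```

```bash
python3 look.py 4; python3 go.py; python3 - <<'E'
import cv2; a=cv2.imread('pics/side4.png'); cv2.imwrite('pics/z4.png',cv2.resize(a[205:305,235:355],(720,600)))
E
```

```text
t 10.5 p [0.4515 0.0027 0.0778] yawY 99.71 zaxis [-0.001  0.001 -1.   ] F [-3.92 -0.86  8.44] q [-0.34  0.39  0.3   2.2  -0.21  0.58  1.86] op 0.0232
```

View pics/z4.png

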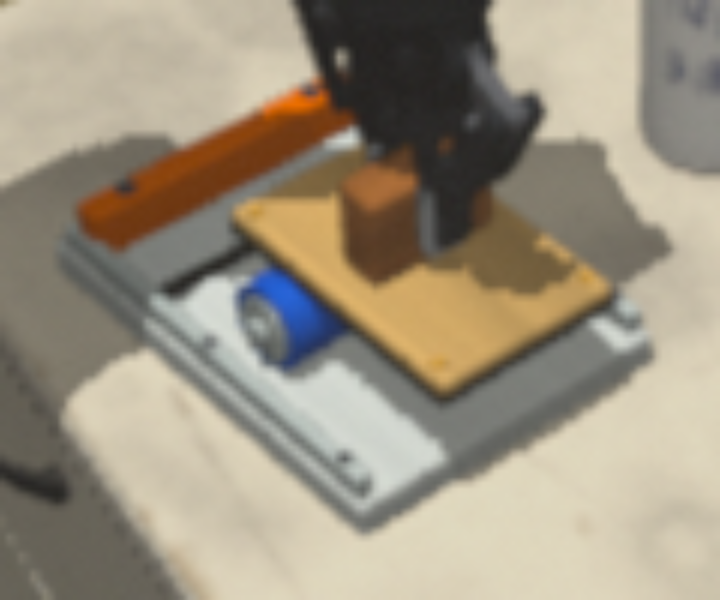

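The roller's near end shows at (275,315), rolled a little towards the ridge. The board is flat on it and square to the tray.

>>> send_rows([
  [[0,0.002,-0.0002,0],[0,0.007,-0.0002,0],[0,0.013,-0.0002,0],[0,0.019,-0.0002,0],[0,0.025,-0.0002,0],[0,0.032,-0.0002,0],[0,0.038,-0.0002,0],[0,0.04,-0.0002,0]],
])

```text
time_s: 11.17
tcp_pos: [0.4435, 0.0423, 0.0779]
tcp_rot: [-0.085, 0.996, 0.0, -0.002]
force: [-6.9, -1.8, 12.5]
opening: 0.0232
finger_force: 80.8
```

```bash
cat > ry.py <<'E'
from h import *; import pickle,sys
a=np.radians(9.65); ex=np.array([np.cos(a),np.sin(a),0]); ey=np.array([-np.sin(a),np.cos(a),0])
o=np.array([0.4406,0.0528,0.0165])
def yr(f,u,v,px):
    fl=240/np.tan(np.radians(f["fovy"]/2)); d=f["R"].T@np.array([(u-f["cx"])/fl,(v-f["cy"])/fl,1]); c=-f["R"].T@f["t"]-o
    k=(px-c@ex)/(d@ex); p=c+d*k; return p@ey,p[2]
def meas(f):
    m=hsvmask(f,(105,120,40),(125,255,255),(235,210,330,275))
    P=np.argwhere(m)[:,::-1]; l=P[P[:,0]<=P[:,0].min()+0.5].mean(0); b=P[P[:,1]>=P[:,1].max()-.5].mean(0)
    return m.sum(),np.round(yr(f,*l,-.053),4),"lead edge px",l,"bottom",np.round(yr(f,*b,-.053),4)
if __name__=="__main__":
    fs=[pickle.load(open("side.pkl","rb"))] if len(sys.argv)>1 else []
    fs.append(grab_frame("side"))
    for f in fs: print(meas(f))
    s=observe(); print((s["tcp_pos"]-o)@ey,s["tcp_pos"],s["force"].round(1))
E
python3 ry.py old
```

```text
(np.int64(109), array([-0.0007,  0.0216]), 'lead edge px', array([275., 254.]), 'bottom', array([-0.0296,  0.0044]))
(np.int64(105), array([0.0249, 0.0178]), 'lead edge px', array([269., 250.]), 'bottom', array([-0.0067,  0.002 ]))
-0.010671510129919763 [0.44346386 0.04246228 0.07785389] [-7.  -1.1 13.4]
```

>>> send_rows([
  [[0,0,-0.0002,0],[0.0002,0,-0.0004,0],[0.0005,0,-0.0006,0],[0.0007,0.0,-0.0006,0],[0.001,0,-0.0006,0],[0.001,0,-0.0006,0],[0.001,0,-0.0006,0],[0.001,0,-0.0006,0]],
])

```text
time_s: 11.88
tcp_pos: [0.4446, 0.0416, 0.0782]
tcp_rot: [-0.084, 0.996, -0.0, 0.0]
force: [0.5, 0.0, -1.9]
opening: 0.0234
finger_force: 78.8
```

>>> send_rows([
  [[0,0,0.0001,0],[0,0,0.0002,0],[0,0,0.0003,0],[0,0,0.0003,0],[0,0,0.0003,0],[0,0,0.0003,0],[0,0,0.0003,0],[0,0,0.0003,0]],
])

```text
time_s: 12.55
tcp_pos: [0.4443, 0.0415, 0.078]
tcp_rot: [-0.084, 0.996, -0.0, 0.0]
force: [-0.3, -0.4, -2.6]
opening: 0.023
finger_force: 78.8
```

```bash
python3 ry.py
```

```text
(np.int64(111), array([0.0249, 0.0178]), 'lead edge px', array([269., 250.]), 'bottom', array([-0.009 ,  0.0036]))
-0.011709358725779913 [0.44432553 0.04155605 0.07798552] [ 0.3  0.1 -2.6]
```

>>> send_rows([
  [[0,0,0.0001,0],[0,0,0.0002,0],[0,0,0.0003,0],[0,0,0.0003,0],[0,0,0.0003,0],[0,0,0.0003,0],[0,0,0.0003,0],[0,0,0.0003,0]],
])

```text
time_s: 13.27
tcp_pos: [0.4444, 0.0416, 0.0779]
tcp_rot: [-0.084, 0.996, 0.0, 0.0]
force: [-2.3, -1.3, 5.1]
opening: 0.0231
finger_force: 79.6
```

>>> send_rows([
  [[0,0,0.0001,0],[0,0,0.0002,0],[0,0,0.0002,0],[0,0,0.0002,0],[0,0,0.0002,0],[0,0,0.0002,0],[0,0,0.0002,0],[0,0,0.0002,0]],
])

```text
time_s: 13.93
tcp_pos: [0.4444, 0.0416, 0.0779]
tcp_rot: [-0.084, 0.996, 0.0, 0.0]
force: [-2.9, -0.8, 6.9]
opening: 0.0233
finger_force: 80.2
```

>>> send_rows([
  [[0,0.001,-0.0001,0],[0.0001,0.003,-0.0001,0],[0.0001,0.006,-0.0001,0],[0.0002,0.009,-0.0001,0],[0.0003,0.012,-0.0001,0],[0.0004,0.015,-0.0001,0],[0.0004,0.018,-0.0001,0],[0.0004,0.02,-0.0001,0]],
])

```text
time_s: 14.6
tcp_pos: [0.4404, 0.0614, 0.0779]
tcp_rot: [-0.085, 0.996, 0.0, -0.0]
force: [-3.5, -0.4, 7.9]
opening: 0.0232
finger_force: 80.2
```

```bash
python3 ry.py
```

```text
(np.int64(103), array([0.0232, 0.0306]), 'lead edge px', array([269. , 246.5]), 'bottom', array([0.0015, 0.0031]))
0.008896352039732654 [0.4403042  0.06177374 0.07790716] [-3.4  0.4  8.4]
```

>>> send_rows([
  [[0,0.001,-0.0001,0],[0.0001,0.003,-0.0002,0],[0.0001,0.006,-0.0002,0],[0.0002,0.009,-0.0002,0],[0.0003,0.012,-0.0002,0],[0.0004,0.015,-0.0002,0],[0.0004,0.018,-0.0002,0],[0.0004,0.02,-0.0002,0]],
])

```text
time_s: 15.32
tcp_pos: [0.4364, 0.0811, 0.0779]
tcp_rot: [-0.085, 0.996, 0.0, -0.0]
force: [-3.6, -1.2, 7.3]
opening: 0.023
finger_force: 80.1
```

```bash
python3 ry.py
```

```text
(np.int64(99), array([0.0364, 0.027 ]), 'lead edge px', array([266., 245.]), 'bottom', array([0.012 , 0.0027]))
0.029034196247370362 [0.43628344 0.08151696 0.07791913] [-4.1  0.1  6.5]
```

>>> send_rows([
  [[0,0.001,-0.0001,0],[0,0.003,-0.0002,0],[0.0001,0.005,-0.0002,0],[0.0001,0.007,-0.0002,0],[0.0001,0.009,-0.0002,0],[0.0001,0.01,-0.0002,0],[0.0002,0.011,-0.0002,0],[0.0002,0.012,-0.0002,0]],
])

```text
time_s: 16.03
tcp_pos: [0.434, 0.0928, 0.0779]
tcp_rot: [-0.085, 0.996, -0.0, -0.001]
force: [-4.0, -1.1, 6.7]
opening: 0.023
finger_force: 80.0
```

>>> send_rows([
  [[0,0.0005,0,0],[0,0.001,0,0],[0,0.0015,0,0],[0,0.002,0,0],[0,0.0025,0,0],[0,0.003,0,0],[0,0.0035,0,0],[0,0.004,0,0]],
])

```text
time_s: 16.7
tcp_pos: [0.4332, 0.0966, 0.0779]
tcp_rot: [-0.084, 0.996, -0.0, -0.001]
force: [-3.2, -0.8, 7.0]
opening: 0.0232
finger_force: 80.0
```

>>> send_rows([
  [[0,0.0005,0,0],[0,0.001,0,0],[0,0.0015,0,0],[0,0.002,0,0],[0,0.0025,0,0],[0,0.003,0,0],[0,0.0035,0,0],[0,0.004,0,0]],
])

```text
time_s: 17.37
tcp_pos: [0.4326, 0.1, 0.0779]
tcp_rot: [-0.084, 0.996, -0.0, -0.001]
force: [-3.6, -2.9, 8.0]
opening: 0.0233
finger_force: 80.1
```

>>> send_rows([
  [[0,0.0003,0,0],[0,0.0006,0,0],[0,0.001,0,0],[0,0.0013,0,0],[0,0.0016,0,0],[0,0.002,0,0],[0,0.0023,0,0],[0,0.0025,0,0]],
])

```text
time_s: 18.03
tcp_pos: [0.4321, 0.1018, 0.0781]
tcp_rot: [-0.084, 0.996, -0.001, -0.001]
force: [-5.1, -4.6, 11.2]
opening: 0.0235
finger_force: 80.6
```

>>> send_rows([
  [[0,0.0,-0.0003,0],[0,0.0005,-0.0005,0],[0,0.001,-0.0006,0],[0,0.0015,-0.0007,0],[0,0.002,-0.0008,0],[0,0.0025,-0.0009,0],[0,0.003,-0.001,0],[0,0.003,-0.001,0]],
])

```text
time_s: 18.7
tcp_pos: [0.4313, 0.1052, 0.0789]
tcp_rot: [-0.084, 0.996, -0.0, -0.001]
force: [-5.2, -3.7, 7.1]
opening: 0.0232
finger_force: 80.0
```

```bash
python3 ry.py
```

```text
(np.int64(100), array([0.0543, 0.022 ]), 'lead edge px', array([262., 243.]), 'bottom', array([ 0.0274, -0.0009]))
0.05318544252638323 [0.43130452 0.10516825 0.07883928] [-5.  -3.2  7.4]
```

>>> send_rows([
  [[0,0.0005,-0.0001,0],[0,0.001,-0.0002,0],[0.0001,0.0015,-0.0003,0],[0.0002,0.002,-0.0004,0],[0.0003,0.0025,-0.0005,0],[0.0004,0.003,-0.0006,0],[0.0005,0.0035,-0.0006,0],[0.0005,0.004,-0.0007,0]],
])

```text
time_s: 19.42
tcp_pos: [0.4305, 0.1094, 0.0795]
tcp_rot: [-0.084, 0.996, -0.0, -0.001]
force: [-3.7, -2.9, 5.3]
opening: 0.0232
finger_force: 79.9
```

>>> send_rows([
  [[0,0.0005,-0.0001,0],[0,0.001,-0.0002,0],[0.0001,0.0015,-0.0003,0],[0.0002,0.002,-0.0003,0],[0.0003,0.0025,-0.0004,0],[0.0004,0.003,-0.0005,0],[0.0005,0.0035,-0.0005,0],[0.0005,0.004,-0.0005,0]],
])

```text
time_s: 20.08
tcp_pos: [0.431, 0.1143, 0.0802]
tcp_rot: [-0.085, 0.996, 0.0, 0.001]
force: [0.1, 0.6, -1.3]
opening: 0.0233
finger_force: 78.8
```

```bash
python3 look.py 5; python3 ry.py; python3 - <<'E'
import cv2; a=cv2.imread('pics/side5.png'); cv2.imwrite('pics/z5.png',cv2.resize(a[205:305,235:355],(720,600)))
E
```

```text
(np.int64(394), array([0.0239, 0.0251]), 'lead edge px', array([269., 248.]), 'bottom', array([-0.0003,  0.001 ]))
0.06206091714506867 [0.43040362 0.11401793 0.08017501] [-0.9 -0.6 -0.9]
```

View pics/z5.png

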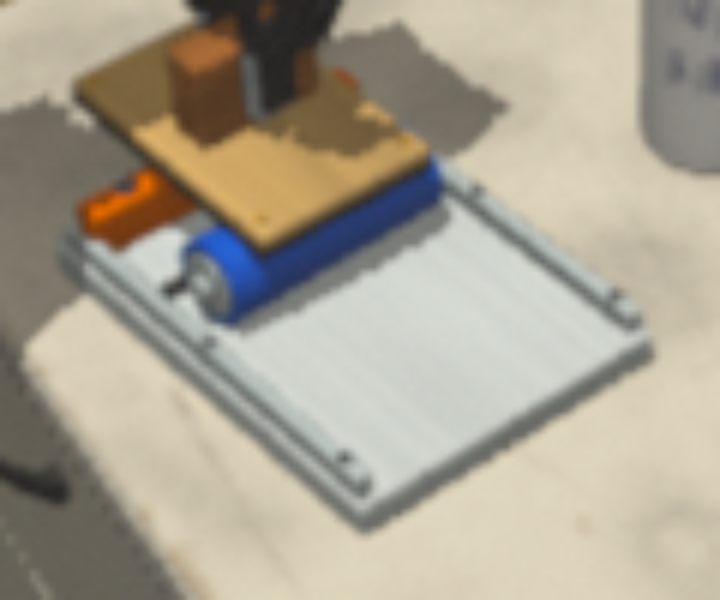

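The roller slipped back off the ridge when the pressure dropped; its near end is now at (210,280), the board hovering above it. I'll set the board down again behind it.

>>> send_rows([
  [[0,0,-0.003,0],[0,0,-0.008,0],[0,0,-0.012,0],[0,0,-0.015,0],[0,0,-0.015,0],[0,0,-0.015,0],[0,0,-0.015,0],[0,0,-0.015,0]],
])

```text
time_s: 20.9
tcp_pos: [0.4299, 0.1137, 0.0951]
tcp_rot: [-0.084, 0.996, -0.0, -0.0]
force: [0.3, -0.7, -2.3]
opening: 0.0235
finger_force: 78.8
```

```bash
python3 ry.py; sleep 0; python3 ry.py
```

```text
(np.int64(601), array([-0.0093,  0.024 ]), 'lead edge px', array([277., 255.]), 'bottom', array([-0.038,  0.007]))
0.0617996510539758 [0.42985522 0.11365967 0.09505506] [ 0.5  0.7 -2.6]
(np.int64(603), array([-0.0093,  0.024 ]), 'lead edge px', array([277., 255.]), 'bottom', array([-0.038,  0.007]))
0.06176187962229268 [0.42985866 0.11362194 0.0950219 ] [-0.7  0.1 -2.4]
```

>>> send_rows([
  [[0,-0.012,0,0],[0,-0.03,0,0],[0,-0.05,0,0],[0,-0.07,0,0],[0,-0.09,0,0],[0,-0.108,0,0],[0,-0.12,0,0],[0,-0.125,0,0]],
])

```text
time_s: 21.67
tcp_pos: [0.4512, -0.0116, 0.0951]
tcp_rot: [-0.083, 0.997, -0.0, 0.0]
force: [0.9, 0.1, -2.2]
opening: 0.0229
finger_force: 78.9
```

```bash
python3 ry.py; python3 look.py 6;python3 ry.py; python3 - <<'E'
import cv2; a=cv2.imread('pics/side6.png'); cv2.imwrite('pics/z6.png',cv2.resize(a[205:305,235:355],(720,600)))
E
```

```text
(np.int64(153), array([-0.0097,  0.0276]), 'lead edge px', array([277., 254.]), 'bottom', array([-0.038,  0.007]))
-0.0652148224932904 [ 0.45126232 -0.01153788  0.09515678] [ 1.  -0.5 -2.3]
(np.int64(155), array([-0.0097,  0.0276]), 'lead edge px', array([277., 254.]), 'bottom', array([-0.038,  0.007]))
-0.06239849981338356 [ 0.45084674 -0.0087518   0.09505125] [-0.9 -0.5 -2.2]
```

View pics/z6.png

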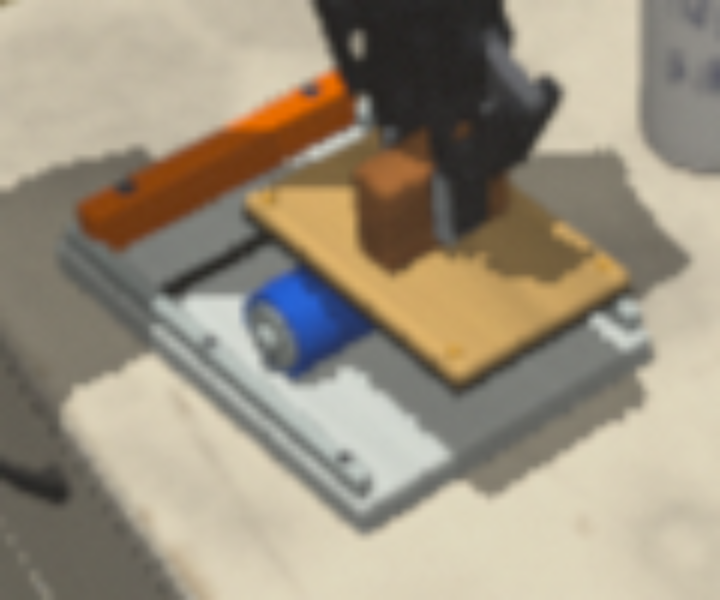

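The roller rests near its original place, near end at (270,335). The board is level above it with the overhang ahead, ready to press again.

>>> send_rows([
  [[0,-0.002,0.003,0],[0,-0.005,0.007,0],[0,-0.006,0.011,0],[0,-0.006,0.014,0],[0,-0.006,0.016,0],[0,-0.006,0.0165,0],[0,-0.006,0.0165,0],[0,-0.006,0.0165,0]],
])

```text
time_s: 22.53
tcp_pos: [0.4521, -0.0154, 0.0787]
tcp_rot: [-0.084, 0.996, 0.0, 0.0]
force: [0.0, -0.3, -1.8]
opening: 0.0231
finger_force: 78.9
```

>>> send_rows([
  [[0,0,0.0002,0],[0,0,0.0004,0],[0,0,0.0006,0],[0,0,0.0008,0],[0,0,0.001,0],[0,0,0.001,0],[0,0,0.001,0],[0,0,0.001,0]],
])

```text
time_s: 23.2
tcp_pos: [0.4522, -0.0154, 0.0779]
tcp_rot: [-0.084, 0.996, 0.0, 0.0]
force: [-1.2, 0.0, 2.4]
opening: 0.0234
finger_force: 79.4
```

>>> send_rows([
  [[0.0002,0,0.0001,0],[0.0004,0,0.0002,0],[0.0006,0,0.0003,0],[0.0008,0,0.0003,0],[0.001,0,0.0003,0],[0.001,0,0.0003,0],[0.001,0,0.0003,0],[0.001,0,0.0003,0]],
])

```text
time_s: 23.87
tcp_pos: [0.4521, -0.0155, 0.0778]
tcp_rot: [-0.084, 0.996, 0.0, 0.001]
force: [1.4, 0.1, 5.7]
opening: 0.0235
finger_force: 79.8
```

>>> send_rows([
  [[0,0.002,0,0],[0.0,0.006,0,0],[0.0,0.011,0,0],[0,0.016,0,0],[0,0.021,0,0],[0,0.026,0,0],[0,0.029,0,0],[0,0.03,0,0]],
])

```text
time_s: 24.53
tcp_pos: [0.4462, 0.0145, 0.0778]
tcp_rot: [-0.085, 0.996, 0.0, 0.0]
force: [-0.3, -0.4, 8.5]
opening: 0.0233
finger_force: 80.2
```

>>> send_rows([
  [[0.0001,0.003,-0.0002,0],[0.0002,0.008,-0.0004,0],[0.0003,0.014,-0.0004,0],[0.0004,0.02,-0.0004,0],[0.0005,0.026,-0.0004,0],[0.0006,0.032,-0.0004,0],[0.0007,0.037,-0.0004,0],[0.0008,0.04,-0.0004,0]],
])

```text
time_s: 25.2
tcp_pos: [0.4384, 0.0544, 0.0779]
tcp_rot: [-0.085, 0.996, 0.0, 0.0]
force: [0.2, -0.4, 6.3]
opening: 0.0232
finger_force: 79.9
```

```bash
python3 ry.py
```

```text
(np.int64(89), array([0.0283, 0.0239]), 'lead edge px', array([268. , 247.5]), 'bottom', array([0.0015, 0.0031]))
0.0023872476803616202 [0.4382922  0.05482911 0.07789111] [-0.9 -0.1  6.9]
```

>>> send_rows([
  [[0.0001,0.003,0,0],[0.0001,0.008,0,0],[0.0002,0.013,0,0],[0.0003,0.019,0,0],[0.0004,0.025,0,0],[0.0005,0.031,0,0],[0.0006,0.036,0,0],[0.0006,0.038,0,0]],
])

```text
time_s: 25.92
tcp_pos: [0.431, 0.0918, 0.0779]
tcp_rot: [-0.085, 0.996, 0.0, -0.0]
force: [-1.3, -0.6, 8.3]
opening: 0.0233
finger_force: 80.2
```

>>> send_rows([
  [[0,0.001,0,0],[0,0.0015,0,0],[0,0.002,0,0],[0,0.0025,0,0],[0,0.003,0,0],[0,0.0035,0,0],[0,0.004,0,0],[0,0.005,0,0]],
])

```text
time_s: 26.58
tcp_pos: [0.4302, 0.0955, 0.0779]
tcp_rot: [-0.085, 0.996, -0.0, -0.0]
force: [-1.4, -2.0, 8.7]
opening: 0.0233
finger_force: 80.4
```

```bash
python3 ry.py
```

```text
(np.int64(86), array([0.0496, 0.0251]), 'lead edge px', array([263., 243.]), 'bottom', array([0.0227, 0.0022]))
0.04393114639132075 [0.43023444 0.09559918 0.07794059] [-1.8 -1.3  9. ]
```

>>> send_rows([
  [[0.0001,0.0005,0,0],[0.0002,0.001,-0.0001,0],[0.0003,0.0015,-0.0002,0],[0.0004,0.002,-0.0003,0],[0.0004,0.0025,-0.0003,0],[0.0004,0.003,-0.0004,0],[0.0004,0.0035,-0.0005,0],[0.0004,0.004,-0.0006,0]],
])

```text
time_s: 27.3
tcp_pos: [0.4292, 0.0989, 0.0784]
tcp_rot: [-0.084, 0.996, -0.0, -0.0]
force: [-0.7, -3.0, 7.3]
opening: 0.023
finger_force: 80.2
```

>>> send_rows([
  [[0,0.0005,-0.0001,0],[0,0.001,-0.0002,0],[0,0.0015,-0.0003,0],[0,0.002,-0.0003,0],[0,0.0025,-0.0004,0],[0,0.003,-0.0005,0],[0,0.0035,-0.0006,0],[0,0.004,-0.0006,0]],
])

```text
time_s: 27.97
tcp_pos: [0.4286, 0.1029, 0.0791]
tcp_rot: [-0.084, 0.996, -0.0, -0.0]
force: [-1.7, -2.2, 9.5]
opening: 0.0229
finger_force: 80.4
```

>>> send_rows([
  [[0.0001,0.0005,-0.0001,0],[0.0001,0.001,-0.0002,0],[0.0002,0.0015,-0.0003,0],[0.0003,0.002,-0.0003,0],[0.0003,0.0025,-0.0004,0],[0.0003,0.003,-0.0005,0],[0.0003,0.0035,-0.0005,0],[0.0003,0.004,-0.0006,0]],
])

```text
time_s: 28.63
tcp_pos: [0.4278, 0.1071, 0.0797]
tcp_rot: [-0.084, 0.996, -0.0, 0.0]
force: [-1.3, -2.5, 6.4]
opening: 0.0232
finger_force: 80.3
```

>>> send_rows([
  [[0.0001,0.0005,0,0],[0.0001,0.001,-0.0001,0],[0.0001,0.0015,-0.0001,0],[0.0002,0.002,-0.0002,0],[0.0002,0.0025,-0.0002,0],[0.0002,0.003,-0.0003,0],[0.0002,0.0035,-0.0003,0],[0.0002,0.004,-0.0003,0]],
])

```text
time_s: 29.3
tcp_pos: [0.427, 0.1112, 0.0801]
tcp_rot: [-0.085, 0.996, -0.0, 0.0]
force: [-0.9, -2.0, 5.9]
opening: 0.0238
finger_force: 80.0
```

>>> send_rows([
  [[0,0.0005,0,0],[0,0.001,0,0],[0,0.0015,0,0],[0,0.002,0,0],[0,0.0025,0,0],[0,0.003,-0.0001,0],[0,0.0035,-0.0001,0],[0,0.004,-0.0001,0]],
])

```text
time_s: 29.97
tcp_pos: [0.4263, 0.1154, 0.0803]
tcp_rot: [-0.085, 0.996, -0.0, 0.0]
force: [-2.4, -1.1, 11.3]
opening: 0.0232
finger_force: 80.6
```

>>> send_rows([
  [[0,0.0005,0,0],[0,0.001,0,0],[0,0.0015,0,0],[0,0.002,0,0],[0,0.0025,0,0],[0,0.003,0.0,0],[0,0.0035,0.0,0],[0,0.004,0,0]],
])

```text
time_s: 30.63
tcp_pos: [0.4257, 0.1196, 0.0803]
tcp_rot: [-0.085, 0.996, 0.0, 0.0]
force: [-2.1, 1.3, 6.8]
opening: 0.0234
finger_force: 79.9
```

```bash
python3 ry.py
```

```text
(np.int64(83), array([0.0623, 0.0269]), 'lead edge px', array([260., 240.]), 'bottom', array([0.0377, 0.0024]))
0.06848780572342794 [0.42564258 0.11972752 0.08029566] [-2.4  0.6  8.5]
```

>>> send_rows([
  [[0.0001,0.0005,0,0],[0.0002,0.001,0,0],[0.0003,0.0015,0,0],[0.0004,0.002,0,0],[0.0004,0.0025,0.0001,0],[0.0004,0.003,0.0001,0],[0.0004,0.0035,0.0002,0],[0.0004,0.004,0.0002,0]],
])

```text
time_s: 31.35
tcp_pos: [0.425, 0.1237, 0.0802]
tcp_rot: [-0.085, 0.996, 0.0, 0.0]
force: [0.1, 1.0, 8.7]
opening: 0.0228
finger_force: 80.4
```

>>> send_rows([
  [[0,0.0005,0.0,0],[0,0.001,0.0001,0],[0,0.0015,0.0001,0],[0,0.002,0.0002,0],[0,0.0025,0.0002,0],[0,0.003,0.0003,0],[0,0.0035,0.0004,0],[0,0.004,0.0004,0]],
])

```text
time_s: 32.02
tcp_pos: [0.4243, 0.1278, 0.08]
tcp_rot: [-0.085, 0.996, 0.0, 0.0]
force: [-0.7, 0.8, 9.8]
opening: 0.023
finger_force: 80.5
```

>>> send_rows([
  [[0,0.0005,0,0],[0,0.001,0,0],[0,0.0015,0.0001,0],[0,0.002,0.0001,0],[0,0.0025,0.0002,0],[0,0.003,0.0003,0],[0,0.0035,0.0004,0],[0,0.004,0.0004,0]],
])

```text
time_s: 32.68
tcp_pos: [0.4237, 0.132, 0.0796]
tcp_rot: [-0.085, 0.996, 0.0, 0.001]
force: [-0.7, 2.2, 8.8]
opening: 0.0231
finger_force: 80.6
```

>>> send_rows([
  [[0,0.0005,0.0,0],[0,0.001,0.0001,0],[0,0.0015,0.0002,0],[0,0.002,0.0003,0],[0,0.0025,0.0003,0],[0,0.003,0.0004,0],[0,0.0035,0.0005,0],[0,0.004,0.0005,0]],
])

```text
time_s: 33.35
tcp_pos: [0.4229, 0.1361, 0.079]
tcp_rot: [-0.085, 0.996, 0.001, 0.0]
force: [0.3, 2.4, 9.0]
opening: 0.0232
finger_force: 80.5
```

```bash
python3 ry.py
```

```text
(np.int64(157), array([0.0714, 0.0244]), 'lead edge px', array([258., 239.]), 'bottom', array([ 0.0467, -0.0003]))
0.08514540464909634 [0.42291588 0.13616057 0.07897854] [-0.4  2.1  8.7]
```

>>> send_rows([
  [[0,0.0005,0,0],[0,0.001,0.0001,0],[0,0.0015,0.0002,0],[0,0.002,0.0003,0],[0,0.0025,0.0004,0],[0,0.003,0.0005,0],[0,0.0035,0.0006,0],[0,0.004,0.0006,0]],
])

```text
time_s: 34.07
tcp_pos: [0.4222, 0.1401, 0.0783]
tcp_rot: [-0.085, 0.996, 0.001, 0.0]
force: [-0.0, 1.6, 6.5]
opening: 0.0231
finger_force: 80.4
```

>>> send_rows([
  [[0,0.0005,0.0,0],[0,0.001,0.0001,0],[0,0.0015,0.0002,0],[0,0.002,0.0003,0],[0,0.0025,0.0003,0],[0,0.003,0.0004,0],[0,0.003,0.0004,0],[0,0.003,0.0004,0]],
])

```text
time_s: 34.73
tcp_pos: [0.4216, 0.1421, 0.0779]
tcp_rot: [-0.085, 0.996, 0.0, 0.0]
force: [-1.2, -0.5, 10.0]
opening: 0.0227
finger_force: 80.5
```

```bash
python3 ry.py
```

```text
(np.int64(190), array([0.066 , 0.0313]), 'lead edge px', array([259., 238.]), 'bottom', array([ 0.0467, -0.0003]))
0.0912034626757281 [0.42160303 0.14208235 0.07791986] [-0.2 -0.5  8.4]
```

>>> send_rows([
  [[0,0.0005,0,0],[0,0.001,0,0],[0,0.0015,0,0],[0,0.0015,0,0],[0,0.0015,0,0],[0,0.0015,0,0],[0,0.0015,0,0],[0,0.0015,0,0]],
])

```text
time_s: 35.45
tcp_pos: [0.4215, 0.1426, 0.0778]
tcp_rot: [-0.084, 0.996, -0.0, 0.0]
force: [-0.1, -3.0, 9.5]
opening: 0.0232
finger_force: 80.4
```

>>> send_rows([
  [[0,0,-0.0003,0],[0,-0.0005,-0.0006,0],[0,-0.0005,-0.001,0],[0,-0.0005,-0.002,0],[0,-0.0005,-0.005,0],[0,-0.0005,-0.01,0],[0,-0.0005,-0.02,0],[0,-0.0005,-0.032,0]],
])

```text
time_s: 36.12
tcp_pos: [0.4207, 0.1424, 0.1099]
tcp_rot: [-0.084, 0.996, -0.0, -0.001]
force: [0.4, -1.0, -2.9]
opening: 0.0233
finger_force: 78.8
```

```bash
python3 ry.py; python3 look.py 7; python3 go.py 0.46,-0.2255,0.11 0.46,-0.2255,0.0205; python3 - <<'E'
import cv2; a=cv2.imread('pics/side7.png'); cv2.imwrite('pics/z7.png',cv2.resize(a[190:290,235:355],(720,600)))
E
```

```text
(np.int64(521), array([0.0663, 0.0294]), 'lead edge px', array([259. , 238.5]), 'bottom', array([ 0.0467, -0.0003]))
0.09197978411288106 [0.42238654 0.14300304 0.11212685] [ 1.1  0.4 -0.9]
t 36.2667 p [0.422  0.1431 0.1106] yawY 99.7 zaxis [ 0.002  0.001 -1.   ] F [-0.77  0.25 -2.46] q [-0.68  0.32  0.32  2.2  -0.17  0.64  1.5 ] op 0.0234
[ 0.46   -0.2255  0.11  ] shift [ 2.470e-02 -3.697e-01  2.000e-04] len 0.371
[ 0.46   -0.2255  0.0205] shift [ 0.0249 -0.3698  0.0897] len 0.381
```

View pics/z7.png

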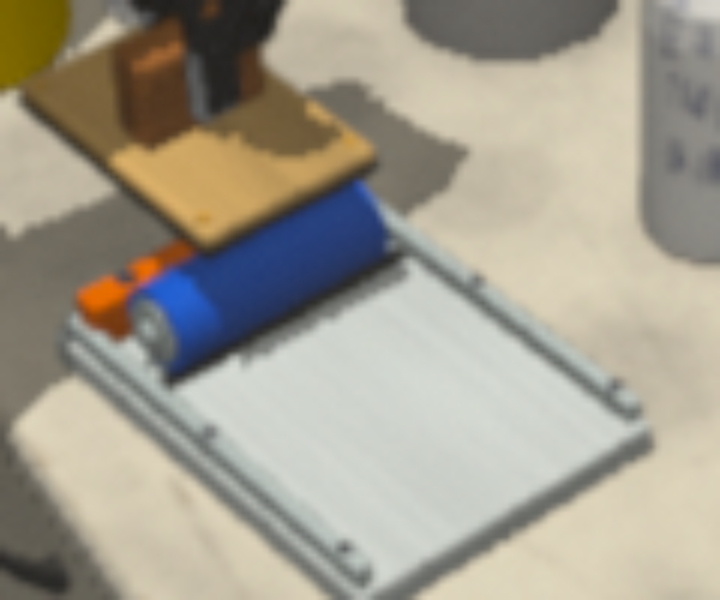

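The roller lies against the orange stop, near end at (155,325), with the board lifted clear. Next I take the board back to its first place.

>>> send_rows([
  [[0,-0.01,-0.005,0],[0.002,-0.032,-0.005,0],[0.004,-0.057,-0.005,0],[0.005,-0.083,-0.005,0],[0.007,-0.109,-0.005,0],[0.009,-0.135,-0.005,0],[0.011,-0.161,-0.005,0],[0.0125,-0.187,-0.005,0]],
])

```text
time_s: 36.93
tcp_pos: [0.4397, -0.0458, 0.1144]
tcp_rot: [-0.084, 0.996, -0.0, -0.0]
force: [0.0, 0.2, -1.9]
opening: 0.023
finger_force: 78.9
```

>>> send_rows([
  [[0.002,-0.027,0,0],[0.004,-0.054,0,0],[0.006,-0.081,0,0],[0.008,-0.108,0,0],[0.009,-0.135,0,0],[0.011,-0.16,0,0],[0.012,-0.178,0,0],[0.0125,-0.183,0,0]],
])

```text
time_s: 37.6
tcp_pos: [0.458, -0.2307, 0.1145]
tcp_rot: [-0.082, 0.997, -0.001, -0.0]
force: [0.6, -0.3, -2.6]
opening: 0.023
finger_force: 79.0
```

>>> send_rows([
  [[0,0,0.0,0],[0,0,0.01,0],[0,0,0.025,0],[0,0,0.04,0],[0,0,0.055,0],[0,0,0.07,0],[0,0,0.08,0],[0,0,0.082,0]],
])

```text
time_s: 38.27
tcp_pos: [0.4575, -0.2242, 0.0303]
tcp_rot: [-0.085, 0.996, 0.001, -0.002]
force: [-0.5, -0.1, -2.0]
opening: 0.0231
finger_force: 79.0
```

```bash
python3 go.py 0.46,-0.2255,0.0205
```

```text
t 38.2667 p [ 0.4575 -0.2242  0.0303] yawY 99.8 zaxis [-0.004  0.002 -1.   ] F [-0.47 -0.13 -1.99] q [ 0.11  0.56  0.34  2.08 -0.35  0.55  2.45] op 0.0231
[ 0.46   -0.2255  0.0205] shift [-0.0022 -0.0017  0.0098] len 0.01
```

>>> send_rows([
  [[0,0,0.0,0],[0,0,0.001,0],[0,0,0.003,0],[0,0,0.005,0],[0,0,0.007,0],[0,0,0.009,0],[0,0,0.01,0],[0,0,0.0105,0]],
])

```text
time_s: 38.93
tcp_pos: [0.4589, -0.2263, 0.0219]
tcp_rot: [-0.084, 0.996, 0.0, -0.0]
force: [0.3, 0.4, -1.8]
opening: 0.0229
finger_force: 79.0
```

>>> send_rows([
  [[0,0,0,0],[0,0,0.0002,0],[0,0,0.0005,0],[0,0,0.0005,0],[0,0,0.0005,0],[0,0,0.0005,0],[0,0,0.0005,0],[0,0,0.0005,0]],
])

```text
time_s: 39.6
tcp_pos: [0.4589, -0.2263, 0.0215]
tcp_rot: [-0.084, 0.996, 0.0, 0.0]
force: [0.1, 0.1, -2.1]
opening: 0.0235
finger_force: 79.0
```

>>> send_rows([
  [[0,0,0.0002,0],[0,0,0.0004,0],[0,0,0.0007,0],[0,0,0.001,0],[0,0,0.0012,0],[0,0,0.0012,0],[0,0,0.0012,0],[0,0,0.0012,0]],
])

```text
time_s: 40.27
tcp_pos: [0.459, -0.2262, 0.0206]
tcp_rot: [-0.084, 0.996, 0.0, 0.0]
force: [-2.1, 1.9, 5.3]
opening: 0.0231
finger_force: 80.0
```

Down on the bench. Release and rise.

>>> send_rows([
  [[0,0,-0.0005,0],[0,0,-0.0005,0],[0,0,-0.0005,0],[0,0,-0.0005,0],[0,0,-0.0005,0],[0,0,-0.0005,0],[0,0,-0.0005,0],[0,0,-0.0005,0]],
], claw=100)

```text
time_s: 40.93
tcp_pos: [0.4589, -0.2263, 0.0207]
tcp_rot: [-0.084, 0.996, -0.0, -0.0]
force: [0.1, 0.7, 0.8]
opening: 0.0854
finger_force: 0.0
```

>>> send_rows([
  [[0,0,-0.01,0],[0,0,-0.025,0],[0,0,-0.045,0],[0,0,-0.07,0],[0,0,-0.095,0],[0,0,-0.12,0],[0,0,-0.14,0],[0,0,-0.15,0]],
])

```text
time_s: 41.6
tcp_pos: [0.46, -0.227, 0.174]
tcp_rot: [-0.084, 0.996, -0.001, 0.002]
force: [0.4, -0.9, 0.2]
opening: 0.0854
finger_force: 0.0
```

```bash
python3 ry.py; python3 look.py 8; python3 go.py
```

```text
(np.int64(565), array([0.0663, 0.0294]), 'lead edge px', array([259. , 238.5]), 'bottom', array([ 0.0491, -0.0019]))
-0.2792825593687167 [ 0.46059317 -0.22709155  0.17455925] [0.9 0.1 1.8]
t 41.75 p [ 0.4591 -0.2262  0.1712] yawY 99.71 zaxis [ 0.001 -0.    -1.   ] F [-0.03  0.01 -0.44] q [ 0.    0.33  0.47  2.02 -0.2   0.84  2.32] op 0.0852
```

View pics/c8.png

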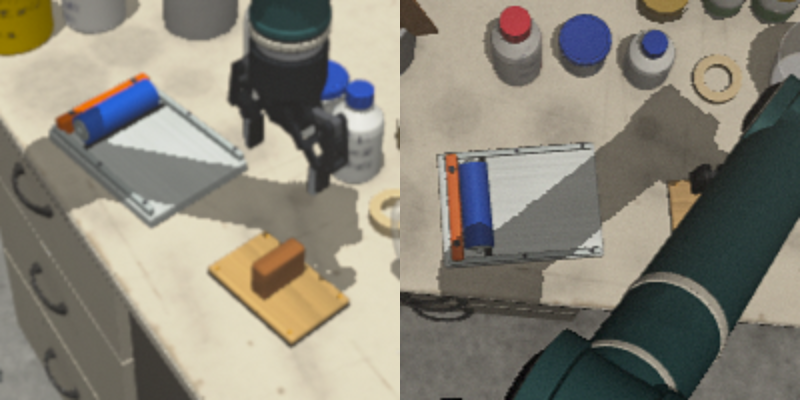

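The roller lies in its seat by the stop (right half, 476,205), and the board lies flat and released on the bench (left half, 280,285). I'll check the roller's angle and position, then hand in.

```bash
python3 - <<'E'
from ry import *
f=grab_frame("top")
for n,b,r,z in (("stop",((3,150,80),(18,255,255)),(270,245,292,320),.0425),("roller",((105,120,40),(125,255,255)),(280,250,320,310),.045)):
    c=rect(f,hsvmask(f,*b,r),z); print(n,c,(np.append(c[0],0)-o)@ey)
E
```

```text
stop (array([0.4246, 0.1345]), array([0.0159, 0.1413]), np.float64(9.13)) 0.08322602152697656
roller (array([0.4301, 0.1065]), array([0.0378, 0.113 ]), np.float64(9.85)) 0.05470025773166747
```

Square within about 1°, at y ≈ 55 mm.

```bash
python3 -c "
from bench import *
print(hand_in())"
```

```text
the job is handed in; nothing more can be done
None
```

The roller is parked in its seat against the orange stop, at about y = 55 mm and within about 1° of square, and the board lies flat and released on the bench; the job is handed in at about 42 s, after one slip back off the ridge that I had to re-roll, and the hand-in returned no verdict.

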